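# Sweep the screw caps off the serving board

## Task

Clear the serving board: with your fingers, sweep the three loose screw caps (red, blue and green) along the board and over its end into the low steel tray standing there. Only push the caps, never pick them up, and leave the mustard jar on the board and everything else on the counter standing where it is.

Things in the scene. Friction and masses are not known exactly. Their poses are not given: they have to be found in the camera images.
- board: Fixed wooden serving board lying on the white counter, 280 mm (its x) by 300 mm (its y), 30 mm thick, flat smooth top without rim at 30 mm above the counter. Origin: centre of its underside. The tray stands against one of its two y ends, the cutlery box against the other; which is which varies.
- tray: Low open steel tray, fixed on the counter with 4 mm gap to an end (+y or -y) of the board, axes parallel to the board's. Outside 280 mm (x) by 140 mm (y), walls 5 mm thick and 22 mm high, so its rim is 8 mm below the board's top and things pushed over that end of the board drop into it. Origin: centre of its underside.
- cutlery_box: Brown cardboard box of cutlery and blue napkins, fixed on the counter at the board's other end with 4 mm gap, 280 mm (x) by 140 mm (y), 55 mm high. Origin: centre of its underside. Not part of the job.
- cap_red: Red plastic screw cap, a solid round disc 40 mm across and 18 mm tall, about 10 to 22 g, slides easily; lies flat on the board at the start. Origin: centre of its underside, z up. May tip or turn over as it drops into the tray. Never within 12 mm of the jar or of another cap at the start.
- cap_blue: Blue plastic screw cap, a solid round disc 40 mm across and 18 mm tall, about 10 to 22 g, slides easily; lies flat on the board at the start. Origin: centre of its underside, z up. May tip or turn over as it drops into the tray. Never within 12 mm of the jar or of another cap at the start.
- cap_green: Green plastic screw cap, a solid round disc 40 mm across and 18 mm tall, about 10 to 22 g, slides easily; lies flat on the board at the start. Origin: centre of its underside, z up. May tip or turn over as it drops into the tray. Never within 12 mm of the jar or of another cap at the start.
- mustard_jar: Small amber mustard jar with a yellow lid standing on the board among the caps, 44 mm across, 55 mm tall, 150 g, loose; it must stay where it stands. The three caps and the jar each lie in their own strip of the board running along the board's y (strip centres at x = -97.5, -32.5, 32.5 and 97.5 mm in the board's frame, each within 5 mm of its centre line, in any order), so the straight way along y from each cap to the tray is free. Origin: centre of its underside, z up.
- green_bottle: Bystander: full green bottle, 72 mm across, 250 mm tall, loose, on the right of the counter. Origin: centre of its underside.
- amber_bottle: Bystander: full amber bottle, 68 mm across, 240 mm tall, loose, on the left of the counter. Origin: centre of its underside.
- bowl: Bystander: white bowl, 100 mm across, 45 mm tall, loose, on the right of the counter. Origin: centre of its underside.
- cup: Bystander: clear plastic cup, 70 mm across, 90 mm tall, loose, beyond the board. Origin: centre of its underside.
- shaker: Bystander: steel salt shaker, 40 mm across, 74 mm tall, loose, beyond the board. Origin: centre of its underside.

How it is judged:
By the outcome, as a careful person would: the job done as asked, in the order asked, and still so for the second after the job is handed in, with the robot touching nothing.
It also fails if it takes over 69 s, if anything falls off the work surface, if the arm or the gripper's body presses on something with over 40 N, if the wrist force passes 120 N, or if a joint passes its speed limit or range.

## Robot

A 7-joint arm with a two-finger parallel gripper is mounted at the origin on the work surface. World frame = base frame: x ahead of the robot, y to its left, z up, the work surface at z = 0. Lengths are in m, angles in degrees, forces in N, time in s.
With the tool pointing down it reaches from about 0.425 to 0.875 m from the base axis. Payload 4.7 kg.
Tool frame: the origin (TCP) lies midway between the tips of the shut fingers; the grasp point (between the pads) lies 19 mm behind it (env.grip_depth is the distance from the TCP to the grasp point, in m); z points along the fingers, y is the line along which they close (so a half turn about z gives the same grasp; the last joint's range is limited). The gripper opens to 87 mm and grips with 3 to 60 N. Pads are 19 mm wide; open, the fingers measure 117 mm over their backs; the gripper's body (75 mm by 190 mm) begins 51 mm behind the grasp point.
Start: joints at [-74.765, 18.392, -4.016, 83.108, 1.295, 78.541, -3.26], TCP at [0.162, 0.63, 0.223] pointing down, gripper open.
Joint ranges: [-163.93, 163.93], [-17.29, 119.83], [-79.2, 71.16], [3.27, 140.29], [-89.18, 269.18], [5.43, 117.66], [-154.24, 154.24]. Speed limits (degrees/s): [147.25, 147.25, 180, 180, 180, 180, 180].

## Interface

Orientations are given as [roll, pitch, yaw] about the fixed x, y, z axes, in that order (R = Rz(yaw) Ry(pitch) Rx(roll)).
In Python, from cell import get_obs, optics, env, nets gives the robot as it stands.
- The arm moves only by the shell command python3 -m creep 'ROWS' [FORCE]. ROWS is JSON, a list of rows, each an object of numbers: "wx", "wy", "wz": the turn, a rotation vector about the tool's x, y, z in degrees; "tx", "ty", "tz": the shift along the tool's x, y, z in mm; "gripper": the opening, from -1 (shut) to 1 (fully open). A call has 1 to 5 rows; each row is the pose to reach, as a shift and turn from the pose commanded when the call began, along the tool's axes at that moment; what a row does not reach only later rows make up. A row lasts 1/12 s, in which the tool goes at most 41.7 mm and 7.16 degrees, less where a joint would pass 70% of its speed; a pose out of reach is approached as far as the arm can. A call with a gripper value outside its range is refused whole. The fingers move at their own pace and stop on an object; FORCE is the grip in N (left out, the last holds). Time passes only in rows, so rows that repeat a pose let the fingers close. It gives the time, the measured TCP pose, the force, the opening and the grip force at its end, in the units of the state.
- get_obs(): the state, without advancing time (a new reading comes with each control period).
- optics.read_camera(name): name is "scene" or "top"; returns (picture, depth): 420x560x3 uint8, red, green, blue; 420x560 float32, m along the optical axis (not along the pixel's ray), 0 where there is no reading.
- optics.camera_info(name): a dict with "fovy" (degrees; the focal length in pixels is half the picture's height over the tangent of half this angle, whatever the lens; pixels are square), "cx", "cy" (the principal point, pixels), "R" (3x3) and "t" (3): a world point X has camera coordinates R X + t. Camera axes: x right, y down, z forward; pixel columns grow to the right and rows downward; lengths in m; the calibration is good to about 2 mm. A picture is of the moment at which its call begins. camera_info takes no time and is no camera call.
- env.sign_off(): hands the job in; it is judged then, once.
Trained networks look in the newest picture that a camera, given by its name, has taken for a name from the list of things; names that differ only in an ending like _2 or _b are one class to them, and where a whole thing is asked for, a point or a joint stands for the part that bears it (a point fixed in the world has none). Each returns a list of dicts, best first, with "confidence" (0 to 1); they miss things now and then, are a little off and sometimes report something else, mostly with a low value. They report only what shows in the picture. A call takes as long as a camera call.
- nets.look_for(query, camera): "point" ([x, y, z] in m, in world coordinates, good to about 4 mm: the middle of the surface that is visible of it).
- nets.place_of(query, camera): "point" ([x, y, z] in m, in world coordinates, good to about 4 mm: a listed point, or the origin of a listed thing).
The state is a dict: "time_s": time; "qpos": joint angles; "joint_velocities": joint speeds; "effort": joint torques, N m; "tool_pos": TCP position; "tool_rot": TCP orientation; "force": force on the tool from outside, world axes, zero at the start; "wrist_torque": the same for the moment, N m; "grip_width": finger opening in m; "grasp_force": force on a finger pad.
Only numpy, scipy, OpenCV 4.12 (cv2) and the standard library are available. Lean on these libraries where they do the work, as an engineer would, in place of code of your own. Each camera call takes 0.05 s, during which the arm holds its last target. There are 200 camera calls.

## Working session

There is one attempt and no reset: what is moved stays moved. The work goes in short steps, Python scripts to look and compute and a shell command to move; the robot and the scene stay as the last step left them, time stands still between calls to the robot, and variables do not carry over. Pictures are saved under pics/ and viewed, at most 10 in all, crops included, and the job is handed in when it is done.

```bash
ls; mkdir -p pics; cat > h.py <<'E'
from cell import get_obs, optics, env, nets
import numpy as np, cv2
def cloud(n):
    im,d=optics.read_camera(n); c=optics.camera_info(n)
    f=im.shape[0]/2/np.tan(np.radians(c['fovy']/2))
    v,u=np.mgrid[:im.shape[0],:im.shape[1]]
    P=np.stack([(u-c['cx'])/f*d,(v-c['cy'])/f*d,d],-1)
    return im,d,(P-np.array(c['t']))@np.array(c['R'])
E
python3 - <<'E'
from h import *
for n in ('scene','top'):
    im,d,W=cloud(n); cv2.imwrite(f'pics/{n}0.png',im[:,:,::-1]); np.save(n+'0.npy',W)
    for q in ('board','tray','cutlery_box','cap_red','cap_blue','cap_green','mustard_jar','cup','shaker','bowl','green_bottle','amber_bottle'):
        r=nets.place_of(q,n); print(n,q,[(np.round(a['point'],3).tolist(),round(a['confidence'],2)) for a in r[:2]])
o=get_obs(); print(o['time_s'],o['tool_pos'],o['tool_rot'],o['grip_width'])
E
```

```text
pics
scene board [([0.562, 0.018, -0.004], 0.74)]
scene tray [([0.774, -0.022, 0.002], 0.73), ([0.576, -0.2, 0.0], 0.7)]
scene cutlery_box [([0.543, 0.248, -0.001], 0.62)]
scene cap_red [([0.528, 0.025, 0.03], 0.62)]
scene cap_blue [([0.664, 0.002, 0.026], 0.71), ([0.476, -0.009, 0.03], 0.66)]
scene cap_green [([0.659, -0.001, 0.031], 0.8)]
scene mustard_jar [([0.598, 0.001, 0.031], 0.78)]
scene cup [([0.788, 0.131, 0.002], 0.81), ([0.599, 0.002, 0.026], 0.54)]
scene shaker [([0.781, -0.02, -0.002], 0.65), ([0.526, 0.026, 0.03], 0.57)]
scene bowl [([0.49, -0.439, 0.0], 0.71), ([0.783, -0.02, -0.002], 0.47)]
scene green_bottle [([0.666, -0.451, -0.003], 0.91), ([0.6, 0.003, 0.026], 0.34)]
scene amber_bottle [([0.672, 0.454, 0.001], 0.72)]
top board [([0.563, 0.016, -0.001], 0.95)]
top tray [([0.584, -0.203, -0.004], 0.84)]
top cutlery_box [([0.547, 0.242, -0.001], 0.69)]
top cap_red [([0.527, 0.025, 0.031], 0.5)]
top cap_blue [([0.47, -0.004, 0.029], 0.68)]
top cap_green [([0.665, -0.001, 0.032], 0.64), ([0.492, -0.441, -0.005], 0.16)]
top mustard_jar [([0.594, -0.002, 0.028], 0.66), ([0.671, -0.448, 0.003], 0.51)]
top cup [([0.787, 0.134, 0.002], 0.76)]
top shaker [([0.775, -0.017, 0.002], 0.73)]
top bowl [([0.493, -0.442, -0.004], 0.94)]
top green_bottle [([0.669, -0.447, 0.002], 0.65)]
top amber_bottle [([0.669, 0.456, 0.002], 0.82)]
1.3 [0.16196256 0.62950067 0.22256553] [1.79998208e+02 1.03804271e-03 1.65575360e+02] 0.08697801650088849
```

View pics/top0.png

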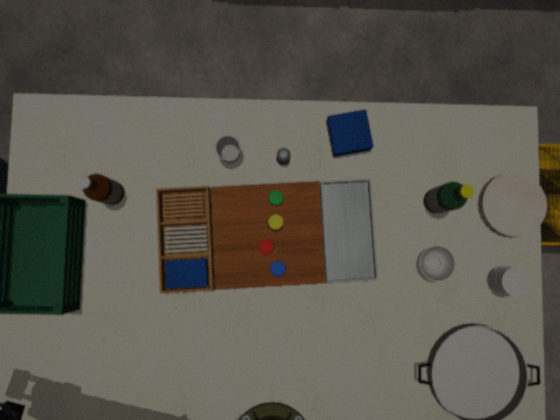

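View pics/scene0.png

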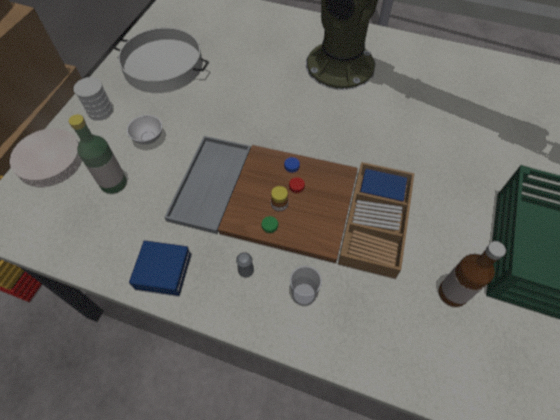

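The tray is at the −y end (top view, columns 321–375) and the box at +y. In order of x: blue (278,268), red (266,247), jar (275,222), green (276,198). Next I'll refine the poses from colour and depth.

```bash
python3 - <<'E'
from h import *
for n in ('top','scene'):
    W=np.load(n+'0.npy'); im=cv2.imread(f'pics/{n}0.png'); hsv=cv2.cvtColor(im,cv2.COLOR_BGR2HSV)
    x,y,z=W[...,0],W[...,1],W[...,2]; H,S,V=[hsv[...,i].astype(int) for i in range(3)]
    roi=(abs(x-.5625)<.17)&(abs(y-.017)<.16)
    for c,h0,h1 in (('blue',105,130),('jar',22,34),('green',50,80),('red',-4,4)):
        hh=np.where(H>90,H-180,H) if c=='red' else H
        m=roi&(hh>=h0)&(hh<=h1)&(S>150)&(z>.04)
        print(n,c,m.sum(),np.round([np.median(x[m]),np.median(y[m]),np.median(z[m]),(x[m].min()+x[m].max())/2,(y[m].min()+y[m].max())/2,np.ptp(x[m]),np.ptp(y[m])],4))
    m=roi&(abs(z-.03)<.008)&(S>60)&(H<25)
    r=cv2.minAreaRect(W[...,:2][m].astype(np.float32)); print(n,'board',r)
    m=(abs(x-.58)<.17)&(y<-.13)&(y>-.29)&(z>.014)&(z<.035); print('tray',cv2.minAreaRect(W[...,:2][m].astype(np.float32)))
    m=(abs(x-.58)<.1)&(y<-.17)&(y>-.25);print('tray floor',np.median(z[m]))
E
```

```text
top blue 156 [ 0.4722 -0.0058  0.0476  0.4841 -0.004   0.0614  0.0409]
top jar 203 [0.5938 0.0026 0.0838 0.5961 0.001  0.1626 0.0406]
top green 145 [0.6608 0.0034 0.0473 0.5974 0.0009 0.1652 0.0328]
top red 160 [0.5305 0.0256 0.0466 0.5305 0.0265 0.0377 0.0353]
top board ((0.56387859582901, 0.024223104119300842), (0.2797395586967468, 0.3048992156982422), 4.36359977722168)
tray ((0.5810205340385437, -0.1961500495672226), (0.2803232967853546, 0.15192972123622894), 4.361056804656982)
tray floor 0.004705546444505397
scene blue 136 [ 0.4772 -0.0068  0.0484  0.4759 -0.007   0.0377  0.0364]
scene jar 35 [0.6061 0.0057 0.0835 0.5987 0.0039 0.0383 0.0317]
scene green 6 [0.6695 0.016  0.0505 0.6724 0.0077 0.0112 0.0226]
scene red 176 [0.5345 0.0266 0.0486 0.5325 0.0264 0.0409 0.0377]
scene board ((0.5635683536529541, 0.028806135058403015), (0.2834402918815613, 0.31530290842056274), 4.012653827667236)
tray ((0.5804017782211304, -0.19885894656181335), (0.2844054102897644, 0.1518746167421341), 3.2154178619384766)
tray floor 0.005830436568902955
```

```bash
cat >> h.py <<'E'
A=np.radians(4.3); O=np.array([.563,.020])
BX=np.array([np.cos(A),np.sin(A)]); BY=np.array([-np.sin(A),np.cos(A)])
def go(xb,yb,z):  # tool shift (mm) to a board-frame point, wz to board-aligned
    from scipy.spatial.transform import Rotation as R
    o=get_obs(); r=R.from_euler('xyz',o['tool_rot'],degrees=True)
    d=np.r_[O+xb*BX+yb*BY,z]-o['tool_pos']; g=R.from_euler('xyz',[180,0,94.3],degrees=True)
    print('t',round(o['time_s'],2),'shift',np.round(r.inv().apply(d)*1e3,1),'turn',np.round((r.inv()*g).as_rotvec(degrees=True),1),'F',np.round(o['force'],1))
    p=np.array(o['tool_pos'][:2])-O; print('board pos',np.round([p@BX,p@BY,o['tool_pos'][2]],4),'q',np.round(o['qpos'],0))
E
python3 -m creep '[{"tx":-24,"ty":-22,"wz":7,"gripper":-0.59},{"tx":-48,"ty":-43,"wz":14,"gripper":-0.59},{"tx":-71,"ty":-65,"wz":21,"gripper":-0.59},{"tx":-95,"ty":-86,"wz":28,"gripper":-0.59},{"tx":-119,"ty":-108,"wz":35,"gripper":-0.59}]'
python3 -c "
from h import *
go(-.0316,.06,.15)"
```

```text
t 1.3 shift [-491.  -443.7   72.6] turn [ 0.  -0.  71.3] F [ 0.4 -0.3  0.5]
board pos [-0.3542  0.6379  0.2226] q [-75.  18.  -4.  83.   1.  79.  -3.]validation failed for argument at $[0]...
```

```bash
python3 -m creep '[{"wx":0,"wy":0,"wz":7,"tx":-24,"ty":-22,"tz":0,"gripper":-0.59},{"wx":0,"wy":0,"wz":14,"tx":-48,"ty":-43,"tz":0,"gripper":-0.59},{"wx":0,"wy":0,"wz":21,"tx":-71,"ty":-65,"tz":0,"gripper":-0.59},{"wx":0,"wy":0,"wz":28,"tx":-95,"ty":-86,"tz":0,"gripper":-0.59},{"wx":0,"wy":0,"wz":35,"tx":-119,"ty":-108,"tz":0,"gripper":-0.59}]' 
python3 -c "
from h import *
go(-.0316,.06,.15)"
```

```text
time_s: 1.72
tool_pos: [0.251, 0.4941, 0.2227]
tool_rot: [180.0, -0.0, 130.2]
force: [-0.5, 0.8, -0.1]
grip_width: 0.0612
grasp_force: 0.0
t 1.72 shift [-496.4  -58.5   72.5] turn [ 0.  -0.  35.9] F [-0.5  0.8 -0.1]
board pos [-0.2756  0.4962  0.2227] q [-69.   7.   4.  97.  -0.  76. -25.]
```

```bash
python3 -m creep '[{"wx":0,"wy":0,"wz":7,"tx":-34,"ty":-4,"tz":0,"gripper":-0.59},{"wx":0,"wy":0,"wz":14,"tx":-68,"ty":-8,"tz":0,"gripper":-0.59},{"wx":0,"wy":0,"wz":21,"tx":-102,"ty":-12,"tz":0,"gripper":-0.59},{"wx":0,"wy":0,"wz":28,"tx":-136,"ty":-16,"tz":0,"gripper":-0.59},{"wx":0,"wy":0,"wz":35,"tx":-170,"ty":-20,"tz":0,"gripper":-0.59}]' 
python3 -c "
from h import *
go(-.0316,.06,.15)"
```

```text
time_s: 2.13
tool_pos: [0.3464, 0.3517, 0.2229]
tool_rot: [180.0, -0.0, 95.2]
force: [-0.2, 0.4, -0.4]
grip_width: 0.0284
grasp_force: 0.0
t 2.13 shift [-289.6  154.8   72.7] turn [ 0.  -0.   0.9] F [-0.2  0.4 -0.4]
board pos [-0.1911  0.347   0.2229] q [-61.  -1.  12. 105.   0.  76. -43.]
```

```bash
python3 -m creep '[{"wx":0,"wy":0,"wz":1,"tx":-30,"ty":16,"tz":0,"gripper":-0.59},{"wx":0,"wy":0,"wz":1,"tx":-60,"ty":32,"tz":0,"gripper":-0.59},{"wx":0,"wy":0,"wz":1,"tx":-90,"ty":48,"tz":0,"gripper":-0.59},{"wx":0,"wy":0,"wz":1,"tx":-120,"ty":64,"tz":0,"gripper":-0.59},{"wx":0,"wy":0,"wz":1,"tx":-150,"ty":80,"tz":10,"gripper":-0.59}]' 
python3 -c "
from h import *
go(-.0316,.06,.15)"
```

```text
time_s: 2.55
tool_pos: [0.4417, 0.2108, 0.2145]
tool_rot: [179.8, -0.2, 94.6]
force: [1.6, 0.8, 0.5]
grip_width: 0.0179
grasp_force: 0.0
t 2.55 shift [-139.8   74.1   64.5] turn [ 0.2 -0.2  0.3] F [1.6 0.8 0.5]
board pos [-0.1066  0.1993  0.2145] q [-51.  -2.  22. 107.   1.  75. -25.]
```

```bash
python3 -m creep '[{"wx":0,"wy":0,"wz":0,"tx":-34,"ty":18,"tz":12,"gripper":-0.59},{"wx":0,"wy":0,"wz":0,"tx":-68,"ty":36,"tz":25,"gripper":-0.59},{"wx":0,"wy":0,"wz":0,"tx":-102,"ty":54,"tz":38,"gripper":-0.59},{"wx":0,"wy":0,"wz":0,"tx":-137,"ty":74,"tz":52,"gripper":-0.59},{"wx":0,"wy":0,"wz":0,"tx":-137,"ty":74,"tz":64,"gripper":-0.59}]' 
python3 - <<'E'
from h import *
go(-.0316,.06,.037)
im,d,W=cloud('scene'); cv2.imwrite('pics/s1.png',cv2.resize(im[120:280,160:440,::-1],None,fx=2.8,fy=2.8))
go(-.0316,.06,.037)
E
```

```text
time_s: 2.97
tool_pos: [0.5282, 0.0722, 0.1487]
tool_rot: [179.8, 0.3, 94.0]
force: [-0.4, -0.4, 0.8]
grip_width: 0.0178
grasp_force: 0.0
t 2.97 shift [  5.8  -1.2 111.7] turn [ 0.2  0.3 -0.3] F [-0.4 -0.4  0.8]
board pos [-0.0308  0.0547  0.1487] q [-41.   7.  32. 107.  -4.  67.  -3.]
t 3.02 shift [  2.1   2.5 108.9] turn [-0.1  0.2 -0.2] F [-1.2  0.3 -2.2]
board pos [-0.0339  0.0583  0.1459] q [-41.   7.  32. 107.  -4.  67.  -3.]
```

View pics/s1.png

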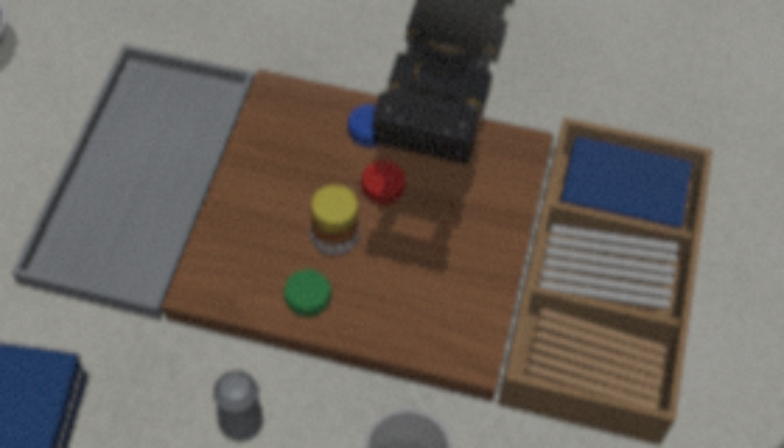

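The crop shows the hand behind the red cap (383,182), with the way to the tray clear. Descending now.

```bash
python3 -m creep '[{"wx":0,"wy":0,"wz":0,"tx":0,"ty":1,"tz":30,"gripper":-0.59},{"wx":0,"wy":0,"wz":0,"tx":0,"ty":1,"tz":60,"gripper":-0.59},{"wx":0,"wy":0,"wz":0,"tx":0,"ty":1,"tz":90,"gripper":-0.59},{"wx":0,"wy":0,"wz":0,"tx":0,"ty":1,"tz":108,"gripper":-0.59},{"wx":0,"wy":0,"wz":0,"tx":0,"ty":1,"tz":108,"gripper":-0.59}]' 
python3 - <<'E'
from h import *
go(-.0316,.06,.037)
E
```

```text
time_s: 3.43
tool_pos: [0.5218, 0.0817, 0.0369]
tool_rot: [-179.6, 0.1, 94.7]
force: [-0.6, 0.4, 0.6]
grip_width: 0.018
grasp_force: 0.0
t 3.43 shift [-4.7  4.8 -0.1] turn [-0.4  0.1  0.4] F [-0.6  0.4  0.6]
board pos [-0.0364  0.0647  0.0369] q [-39.  15.  31. 113.  -9.  55.   1.]
```

```bash
python3 -m creep '[{"wx":0,"wy":0,"wz":0,"tx":-5,"ty":4,"tz":0,"gripper":-0.59},{"wx":0,"wy":0,"wz":0,"tx":-12,"ty":4,"tz":0,"gripper":-0.59},{"wx":0,"wy":0,"wz":0,"tx":-20,"ty":4,"tz":0,"gripper":-0.59},{"wx":0,"wy":0,"wz":0,"tx":-30,"ty":4,"tz":0,"gripper":-0.59},{"wx":0,"wy":0,"wz":0,"tx":-40,"ty":4,"tz":0,"gripper":-0.59}]' 
python3 - <<'E'
from h import *
go(-.0316,-.18,.037)
E
```

```text
time_s: 3.85
tool_pos: [0.5337, 0.0403, 0.0418]
tool_rot: [179.9, -0.0, 94.5]
force: [-0.6, 0.5, 0.3]
grip_width: 0.0179
grasp_force: 0.1
t 3.85 shift [-202.5   -4.8    4.7] turn [ 0.1 -0.   0.2] F [-0.6  0.5  0.3]
board pos [-0.0277  0.0225  0.0418] q [-36.  15.  32. 112. -10.  55.   6.]
```

```bash
python3 -m creep '[{"wx":0,"wy":0,"wz":0,"tx":-10,"ty":-3,"tz":2,"gripper":-0.59},{"wx":0,"wy":0,"wz":0,"tx":-20,"ty":-3,"tz":3,"gripper":-0.59},{"wx":0,"wy":0,"wz":0,"tx":-31,"ty":-3,"tz":3,"gripper":-0.59},{"wx":0,"wy":0,"wz":0,"tx":-42,"ty":-3,"tz":3,"gripper":-0.59},{"wx":0,"wy":0,"wz":0,"tx":-53,"ty":-3,"tz":3,"gripper":-0.59}]' 
python3 - <<'E'
from h import *
go(-.0316,-.18,.037)
W=cloud('scene'); cv2.imwrite('pics/s2.png',cv2.resize(W[0][120:280,160:440,::-1],None,fx=2.8,fy=2.8))
E
```

```text
time_s: 4.27
tool_pos: [0.534, -0.0129, 0.0375]
tool_rot: [-180.0, 0.0, 94.6]
force: [1.0, 0.2, -0.0]
grip_width: 0.0174
grasp_force: 0.0
t 4.27 shift [-149.4   -0.9    0.6] turn [-0.   0.   0.3] F [ 1.   0.2 -0. ]
board pos [-0.0314 -0.0306  0.0375] q [-31.  16.  34. 112. -11.  55.  12.]
```

View pics/s2.png

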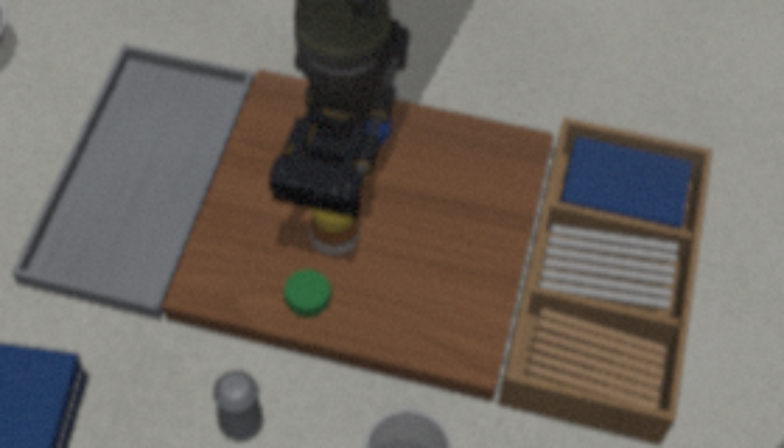

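The red cap has left its place and is hidden under the hand. The jar (335,225), blue cap and green cap look undisturbed, so I'll continue.

```bash
python3 -m creep '[{"wx":0,"wy":0,"wz":0,"tx":-12,"ty":-1,"tz":0,"gripper":-0.59},{"wx":0,"wy":0,"wz":0,"tx":-24,"ty":-1,"tz":0,"gripper":-0.59},{"wx":0,"wy":0,"wz":0,"tx":-36,"ty":-1,"tz":0,"gripper":-0.59},{"wx":0,"wy":0,"wz":0,"tx":-48,"ty":-1,"tz":0,"gripper":-0.59},{"wx":0,"wy":0,"wz":0,"tx":-60,"ty":-1,"tz":0,"gripper":-0.59}]' 
python3 - <<'E'
from h import *
go(-.0316,-.18,.037)
E
```

```text
time_s: 4.73
tool_pos: [0.5378, -0.0723, 0.0375]
tool_rot: [-180.0, -0.0, 94.6]
force: [-0.7, -0.4, -0.3]
grip_width: 0.0176
grasp_force: 0.0
t 4.73 shift [-89.9  -0.    0.5] turn [-0.  -0.   0.3] F [-0.7 -0.4 -0.3]
board pos [-0.0321 -0.0901  0.0375] q [-26.  17.  35. 111. -12.  55.  19.]
```

```bash
python3 -m creep '[{"wx":0,"wy":0,"wz":0,"tx":-12,"ty":-1,"tz":0,"gripper":-0.59},{"wx":0,"wy":0,"wz":0,"tx":-24,"ty":-1,"tz":0,"gripper":-0.59},{"wx":0,"wy":0,"wz":0,"tx":-36,"ty":-1,"tz":0,"gripper":-0.59},{"wx":0,"wy":0,"wz":0,"tx":-48,"ty":-1,"tz":0,"gripper":-0.59},{"wx":0,"wy":0,"wz":0,"tx":-60,"ty":-1,"tz":0,"gripper":-0.59}]' 
python3 -m creep '[{"wx":0,"wy":0,"wz":0,"tx":-8,"ty":0,"tz":0,"gripper":-0.59},{"wx":0,"wy":0,"wz":0,"tx":-16,"ty":0,"tz":0,"gripper":-0.59},{"wx":0,"wy":0,"wz":0,"tx":-24,"ty":0,"tz":0,"gripper":-0.59},{"wx":0,"wy":0,"wz":0,"tx":-28,"ty":0,"tz":0,"gripper":-0.59},{"wx":0,"wy":0,"wz":0,"tx":-28,"ty":0,"tz":0,"gripper":-0.59}]' 
python3 - <<'E'
from h import *
go(-.095,.04,.15)
E
```

```text
time_s: 5.15
tool_pos: [0.5416, -0.1322, 0.0375]
tool_rot: [180.0, -0.0, 94.6]
force: [0.1, -0.4, -1.1]
grip_width: 0.0177
grasp_force: 0.0
time_s: 5.57
tool_pos: [0.5437, -0.1604, 0.0376]
tool_rot: [180.0, 0.0, 94.5]
force: [-0.9, 0.1, 0.4]
grip_width: 0.0178
grasp_force: 0.0
t 5.57 shift [ 218.6  -61.5 -112.5] turn [0.  0.  0.2] F [-0.9  0.1  0.4]
board pos [-0.0327 -0.1785  0.0376] q [-18.  21.  37. 108. -15.  56.  30.]
```

```bash
python3 -m creep '[{"wx":0,"wy":0,"wz":0,"tx":0,"ty":0,"tz":-35,"gripper":-0.59},{"wx":0,"wy":0,"wz":0,"tx":0,"ty":0,"tz":-70,"gripper":-0.59},{"wx":0,"wy":0,"wz":0,"tx":30,"ty":-10,"tz":-85,"gripper":-0.59},{"wx":0,"wy":0,"wz":0,"tx":65,"ty":-20,"tz":-85,"gripper":-0.59},{"wx":0,"wy":0,"wz":0,"tx":100,"ty":-35,"tz":-85,"gripper":-0.59}]' 
python3 -m creep '[{"wx":0,"wy":0,"wz":0,"tx":30,"ty":-8,"tz":0,"gripper":-0.59},{"wx":0,"wy":0,"wz":0,"tx":60,"ty":-16,"tz":0,"gripper":-0.59},{"wx":0,"wy":0,"wz":0,"tx":90,"ty":-24,"tz":0,"gripper":-0.59},{"wx":0,"wy":0,"wz":0,"tx":118,"ty":-27,"tz":0,"gripper":-0.59},{"wx":0,"wy":0,"wz":0,"tx":118,"ty":-27,"tz":0,"gripper":-0.59}]' 
cat >> h.py <<'E'
def caps():
  for n in ('top','scene'):
    im,d,W=cloud(n); hsv=cv2.cvtColor(im,cv2.COLOR_RGB2HSV)
    x,y,z=W[...,0],W[...,1],W[...,2]; H,S=hsv[...,0].astype(int),hsv[...,1]
    q=W[...,:2]-O; xb,yb=q@BX,q@BY
    roi=(abs(xb)<.14)&(yb>-.3)&(yb<.15)&(z<.1)&(S>150)
    for c,h0,h1 in (('blue',105,130),('jar',24,34),('green',50,80),('red',-4,4)):
        hh=np.where(H>90,H-180,H) if c=='red' else H
        m=(roi&(hh>=h0)&(hh<=h1)).astype(np.uint8)
        k,l,st,_=cv2.connectedComponentsWithStats(m)
        if k<2: print(n,c,'none');continue
        m=l==1+np.argmax(st[1:,4]); print(n,c,m.sum(),np.round([np.median(xb[m]),np.median(yb[m]),np.median(z[m])],4))
  return im
E
python3 - <<'E'
from h import *
caps(); go(-.095,.04,.037)
E
```

```text
time_s: 5.98
tool_pos: [0.5021, -0.0613, 0.1241]
tool_rot: [179.8, -0.0, 94.5]
force: [0.5, 0.5, -0.1]
grip_width: 0.0178
grasp_force: 0.0
time_s: 6.4
tool_pos: [0.4629, 0.0601, 0.1226]
tool_rot: [-180.0, -0.2, 95.1]
force: [-0.7, 0.3, -0.3]
grip_width: 0.0182
grasp_force: 0.0
top blue 151 [-0.0931 -0.0204  0.0468]
top jar 182 [ 0.0295 -0.02    0.084 ]
top green 138 [ 0.0974 -0.0259  0.0475]
top red 154 [-0.0316 -0.2092  0.0226]
scene blue 138 [-0.0872 -0.0208  0.0489]
scene jar 5 [ 0.051  -0.0254  0.0801]
scene green 1 [ 0.0871 -0.0257  0.0476]
scene red 138 [-0.0266 -0.2087  0.0235]
t 6.5 shift [-1.9  0.8 85.7] turn [ 0.  -0.   0.5] F [ 0.7 -0.2  0.1]
board pos [-0.0958  0.0419  0.1227] q [-39.  -0.  29. 116.   0.  64.  -5.]
```

Red is in the tray, lying flat (z 0.023). Blue next.

```bash
python3 -m creep '[{"wx":0,"wy":0,"wz":0,"tx":0,"ty":2,"tz":25,"gripper":-0.59},{"wx":0,"wy":0,"wz":0,"tx":0,"ty":2,"tz":50,"gripper":-0.59},{"wx":0,"wy":0,"wz":0,"tx":0,"ty":2,"tz":75,"gripper":-0.59},{"wx":0,"wy":0,"wz":0,"tx":0,"ty":2,"tz":85,"gripper":-0.59},{"wx":0,"wy":0,"wz":0,"tx":0,"ty":2,"tz":85,"gripper":-0.59}]' 
python3 - <<'E'
from h import *
go(-.093,-.18,.037)
E
```

```text
time_s: 6.92
tool_pos: [0.4646, 0.0516, 0.0354]
tool_rot: [-179.7, 0.1, 94.5]
force: [0.3, 0.1, 0.1]
grip_width: 0.0178
grasp_force: 0.0
t 6.92 shift [-218.9    2.    -1.2] turn [-0.3  0.1  0.2] F [0.3 0.1 0.1]
board pos [-0.0957  0.0389  0.0354] q [-37.   7.  29. 121.  -4.  53.  -1.]
```

```bash
python3 -m creep '[{"wx":0,"wy":0,"wz":0,"tx":-5,"ty":1,"tz":-1,"gripper":-0.59},{"wx":0,"wy":0,"wz":0,"tx":-12,"ty":1,"tz":-1,"gripper":-0.59},{"wx":0,"wy":0,"wz":0,"tx":-20,"ty":1,"tz":-1,"gripper":-0.59},{"wx":0,"wy":0,"wz":0,"tx":-30,"ty":1,"tz":-1,"gripper":-0.59},{"wx":0,"wy":0,"wz":0,"tx":-40,"ty":1,"tz":-1,"gripper":-0.59}]' 
python3 - <<'E'
from h import *
go(-.093,-.18,.037)
E
```

```text
time_s: 7.33
tool_pos: [0.4715, 0.0123, 0.0395]
tool_rot: [179.9, -0.0, 94.5]
force: [-0.5, 0.4, -0.5]
grip_width: 0.018
grasp_force: 0.1
t 7.33 shift [-179.2   -2.     2.4] turn [ 0.1 -0.   0.2] F [-0.5  0.4 -0.5]
board pos [-0.0918 -0.0008  0.0395] q [-34.   7.  31. 120.  -5.  53.   4.]
```

```bash
python3 -m creep '[{"wx":0,"wy":0,"wz":0,"tx":-11,"ty":-1,"tz":2,"gripper":-0.59},{"wx":0,"wy":0,"wz":0,"tx":-22,"ty":-1,"tz":2,"gripper":-0.59},{"wx":0,"wy":0,"wz":0,"tx":-33,"ty":-1,"tz":2,"gripper":-0.59},{"wx":0,"wy":0,"wz":0,"tx":-45,"ty":-1,"tz":2,"gripper":-0.59},{"wx":0,"wy":0,"wz":0,"tx":-57,"ty":-1,"tz":2,"gripper":-0.59}]' 
python3 - <<'E'
from h import *
go(-.093,-.18,.037)
E
```

```text
time_s: 7.75
tool_pos: [0.4745, -0.045, 0.037]
tool_rot: [180.0, -0.0, 94.5]
force: [-0.3, -0.2, 0.5]
grip_width: 0.0178
grasp_force: 0.0
t 7.75 shift [-121.8   -0.4   -0. ] turn [ 0.  -0.   0.2] F [-0.3 -0.2  0.5]
board pos [-0.0931 -0.0582  0.037 ] q [-30.   9.  34. 120.  -6.  53.  12.]
```

```bash
python3 -m creep '[{"wx":0,"wy":0,"wz":0,"tx":-12,"ty":0,"tz":0,"gripper":-0.59},{"wx":0,"wy":0,"wz":0,"tx":-24,"ty":0,"tz":0,"gripper":-0.59},{"wx":0,"wy":0,"wz":0,"tx":-36,"ty":0,"tz":0,"gripper":-0.59},{"wx":0,"wy":0,"wz":0,"tx":-48,"ty":0,"tz":0,"gripper":-0.59},{"wx":0,"wy":0,"wz":0,"tx":-60,"ty":0,"tz":0,"gripper":-0.59}]' 
python3 -m creep '[{"wx":0,"wy":0,"wz":0,"tx":-12,"ty":0,"tz":0,"gripper":-0.59},{"wx":0,"wy":0,"wz":0,"tx":-24,"ty":0,"tz":0,"gripper":-0.59},{"wx":0,"wy":0,"wz":0,"tx":-36,"ty":0,"tz":0,"gripper":-0.59},{"wx":0,"wy":0,"wz":0,"tx":-48,"ty":0,"tz":0,"gripper":-0.59},{"wx":0,"wy":0,"wz":0,"tx":-60,"ty":0,"tz":0,"gripper":-0.59}]' 
python3 - <<'E'
from h import *
go(-.03,-.18,.14)
E
```

```text
time_s: 8.17
tool_pos: [0.4792, -0.1049, 0.037]
tool_rot: [180.0, -0.0, 94.5]
force: [0.3, -0.3, 0.1]
grip_width: 0.0178
grasp_force: 0.1
time_s: 8.58
tool_pos: [0.4838, -0.1647, 0.037]
tool_rot: [180.0, 0.0, 94.5]
force: [0.6, 0.5, -0.5]
grip_width: 0.0175
grasp_force: 0.0
t 8.58 shift [  -2.    62.9 -102.9] turn [0.  0.  0.2] F [ 0.6  0.5 -0.5]
board pos [-0.0928 -0.1783  0.037 ] q [-19.  14.  38. 115. -10.  54.  29.]
```

```bash
python3 -m creep '[{"wx":0,"wy":0,"wz":0,"tx":0,"ty":0,"tz":-35,"gripper":-0.59},{"wx":0,"wy":0,"wz":0,"tx":0,"ty":0,"tz":-70,"gripper":-0.59},{"wx":0,"wy":0,"wz":0,"tx":10,"ty":10,"tz":-100,"gripper":-0.59},{"wx":0,"wy":0,"wz":0,"tx":35,"ty":32,"tz":-105,"gripper":-0.59},{"wx":0,"wy":0,"wz":0,"tx":60,"ty":55,"tz":-105,"gripper":-0.59}]' 
python3 -m creep '[{"wx":0,"wy":0,"wz":0,"tx":26,"ty":23,"tz":0,"gripper":-0.59},{"wx":0,"wy":0,"wz":0,"tx":52,"ty":46,"tz":0,"gripper":-0.59},{"wx":0,"wy":0,"wz":0,"tx":78,"ty":69,"tz":0,"gripper":-0.59},{"wx":0,"wy":0,"wz":0,"tx":104,"ty":92,"tz":0,"gripper":-0.59},{"wx":0,"wy":0,"wz":0,"tx":130,"ty":115,"tz":0,"gripper":-0.59}]' 
python3 - <<'E'
from h import *
go(.0975,.04,.12)
E
```

```text
time_s: 9.0
tool_pos: [0.5361, -0.101, 0.1456]
tool_rot: [179.6, -0.0, 94.3]
force: [0.5, -0.6, -0.2]
grip_width: 0.0178
grasp_force: 0.0
time_s: 9.42
tool_pos: [0.6392, 0.0401, 0.142]
tool_rot: [180.0, -0.0, 94.5]
force: [0.3, -0.5, -0.2]
grip_width: 0.0181
grasp_force: 0.0
t 9.42 shift [25.6 20.1 22. ] turn [ 0.  -0.   0.2] F [ 0.3 -0.5 -0.2]
board pos [0.0775 0.0143 0.142 ] q [-31.  22.  32.  92. -12.  70.   8.]
```

```bash
python3 -m creep '[{"wx":0,"wy":0,"wz":0,"tx":18,"ty":12,"tz":5,"gripper":-0.59},{"wx":0,"wy":0,"wz":0,"tx":26,"ty":19,"tz":15,"gripper":-0.59},{"wx":0,"wy":0,"wz":0,"tx":26,"ty":19,"tz":22,"gripper":-0.59},{"wx":0,"wy":0,"wz":0,"tx":26,"ty":19,"tz":22,"gripper":-0.59}]' 
python3 - <<'E'
from h import *
im=caps(); cv2.imwrite('pics/s3.png',cv2.resize(im[120:280,160:440,::-1],None,fx=2.8,fy=2.8))
go(.0975,.035,.037)
E
```

```text
time_s: 9.75
tool_pos: [0.6532, 0.0653, 0.1171]
tool_rot: [-179.7, 0.1, 94.5]
force: [-1.1, -1.3, -0.2]
grip_width: 0.018
grasp_force: 0.0
top blue 147 [-0.0927 -0.2104  0.0223]
top jar 142 [ 0.0287 -0.0231  0.0847]
top green 140 [ 0.0969 -0.026   0.0473]
top red 151 [-0.0319 -0.2083  0.0223]
scene blue 134 [-0.0873 -0.2102  0.0237]
scene jar 3 [ 0.0188 -0.032   0.0863]
scene green 1 [ 0.1155 -0.0375  0.0512]
scene red 136 [-0.0266 -0.2085  0.0233]
t 9.85 shift [-1.9  3.6 82.1] turn [-0.1  0.1  0.1] F [-0.1 -0.2 -0.2]
board pos [0.094  0.037  0.1191] q [-31.  25.  31.  90. -13.  69.   6.]
```

View pics/s3.png

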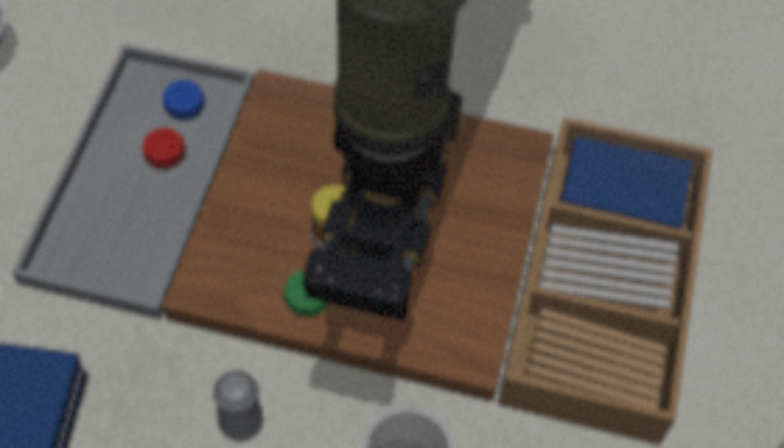

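Blue (183,99) and red (163,148) lie in the tray, and the jar (330,205) hasn't moved. Green (305,293) is last.

```bash
python3 -m creep '[{"wx":0,"wy":0,"wz":0,"tx":0,"ty":4,"tz":25,"gripper":-0.59},{"wx":0,"wy":0,"wz":0,"tx":0,"ty":4,"tz":50,"gripper":-0.59},{"wx":0,"wy":0,"wz":0,"tx":0,"ty":4,"tz":72,"gripper":-0.59},{"wx":0,"wy":0,"wz":0,"tx":0,"ty":4,"tz":81,"gripper":-0.59},{"wx":0,"wy":0,"wz":0,"tx":0,"ty":4,"tz":81,"gripper":-0.59}]' 
python3 - <<'E'
from h import *
go(.0975,-.18,.037)
E
```

```text
time_s: 10.27
tool_pos: [0.657, 0.0657, 0.0367]
tool_rot: [-179.8, 0.0, 94.4]
force: [-1.7, -0.5, -0.1]
grip_width: 0.0178
grasp_force: 0.0
t 10.27 shift [-2.185e+02 -2.000e-01 -1.000e-01] turn [-0.2  0.   0.1] F [-1.7 -0.5 -0.1]
board pos [0.0971 0.0385 0.0367] q [-30.  30.  29.  93. -16.  61.   8.]
```

```bash
python3 -m creep '[{"wx":0,"wy":0,"wz":0,"tx":-5,"ty":0,"tz":0,"gripper":-0.59},{"wx":0,"wy":0,"wz":0,"tx":-12,"ty":0,"tz":0,"gripper":-0.59},{"wx":0,"wy":0,"wz":0,"tx":-20,"ty":0,"tz":0,"gripper":-0.59},{"wx":0,"wy":0,"wz":0,"tx":-30,"ty":0,"tz":0,"gripper":-0.59},{"wx":0,"wy":0,"wz":0,"tx":-40,"ty":0,"tz":0,"gripper":-0.59}]' 
python3 - <<'E'
from h import *
go(.0975,-.18,.037)
E
```

```text
time_s: 10.68
tool_pos: [0.663, 0.0262, 0.0397]
tool_rot: [179.9, 0.0, 94.5]
force: [0.2, -0.1, -0.3]
grip_width: 0.0176
grasp_force: 0.1
t 10.68 shift [-178.7   -3.4    2.7] turn [0.1 0.  0.2] F [ 0.2 -0.1 -0.3]
board pos [ 0.1002 -0.0013  0.0397] q [-27.  30.  29.  93. -16.  61.  12.]
```

```bash
python3 -m creep '[{"wx":0,"wy":0,"wz":0,"tx":-11,"ty":-2,"tz":2,"gripper":-0.59},{"wx":0,"wy":0,"wz":0,"tx":-22,"ty":-2,"tz":2,"gripper":-0.59},{"wx":0,"wy":0,"wz":0,"tx":-33,"ty":-2,"tz":2,"gripper":-0.59},{"wx":0,"wy":0,"wz":0,"tx":-45,"ty":-2,"tz":2,"gripper":-0.59},{"wx":0,"wy":0,"wz":0,"tx":-57,"ty":-2,"tz":2,"gripper":-0.59}]' 
python3 - <<'E'
from h import *
go(.0975,-.18,.037)
E
```

```text
time_s: 11.1
tool_pos: [0.6649, -0.0306, 0.0365]
tool_rot: [180.0, 0.0, 94.6]
force: [-0.7, 0.8, -0.1]
grip_width: 0.0176
grasp_force: 0.1
t 11.1 shift [-121.9   -0.9   -0.4] turn [0.  0.  0.3] F [-0.7  0.8 -0.1]
board pos [ 0.0978 -0.0581  0.0365] q [-22.  31.  30.  93. -17.  61.  17.]
```

```bash
python3 -m creep '[{"wx":0,"wy":0,"wz":0,"tx":-12,"ty":0,"tz":0,"gripper":-0.59},{"wx":0,"wy":0,"wz":0,"tx":-24,"ty":0,"tz":0,"gripper":-0.59},{"wx":0,"wy":0,"wz":0,"tx":-36,"ty":0,"tz":0,"gripper":-0.59},{"wx":0,"wy":0,"wz":0,"tx":-48,"ty":0,"tz":0,"gripper":-0.59},{"wx":0,"wy":0,"wz":0,"tx":-60,"ty":0,"tz":0,"gripper":-0.59}]' 
python3 -m creep '[{"wx":0,"wy":0,"wz":0,"tx":-12,"ty":0,"tz":0,"gripper":-0.59},{"wx":0,"wy":0,"wz":0,"tx":-24,"ty":0,"tz":0,"gripper":-0.59},{"wx":0,"wy":0,"wz":0,"tx":-36,"ty":0,"tz":0,"gripper":-0.59},{"wx":0,"wy":0,"wz":0,"tx":-48,"ty":0,"tz":0,"gripper":-0.59},{"wx":0,"wy":0,"wz":0,"tx":-60,"ty":0,"tz":0,"gripper":-0.59}]' 
python3 -m creep '[{"wx":0,"wy":0,"wz":0,"tx":0,"ty":0,"tz":-30,"gripper":-0.59},{"wx":0,"wy":0,"wz":0,"tx":0,"ty":0,"tz":-65,"gripper":-0.59},{"wx":0,"wy":0,"wz":0,"tx":0,"ty":0,"tz":-100,"gripper":-0.59},{"wx":0,"wy":0,"wz":0,"tx":25,"ty":0,"tz":-120,"gripper":-0.59},{"wx":0,"wy":0,"wz":0,"tx":50,"ty":0,"tz":-140,"gripper":-0.59}]' 
python3 -m creep '[{"wx":0,"wy":0,"wz":0,"tx":25,"ty":0,"tz":0,"gripper":-0.59},{"wx":0,"wy":0,"wz":0,"tx":50,"ty":0,"tz":0,"gripper":-0.59},{"wx":0,"wy":0,"wz":0,"tx":75,"ty":0,"tz":0,"gripper":-0.59},{"wx":0,"wy":0,"wz":0,"tx":90,"ty":0,"tz":0,"gripper":-0.59},{"wx":0,"wy":0,"wz":0,"tx":90,"ty":0,"tz":0,"gripper":-0.59}]' 
python3 - <<'E'
from h import *
im=caps(); cv2.imwrite('pics/s4.png',im[:,:,::-1])
go(.0975,-.18,.037)
for q in ('cup','shaker','bowl','mustard_jar'):
    r=nets.place_of(q,'top'); print(q,[(np.round(a['point'],3).tolist(),round(a['confidence'],2)) for a in r[:1]])
E
```

```text
time_s: 11.52
tool_pos: [0.6697, -0.0903, 0.0365]
tool_rot: [180.0, -0.0, 94.6]
force: [0.6, 0.1, -0.3]
grip_width: 0.0175
grasp_force: 0.1
time_s: 11.93
tool_pos: [0.6744, -0.15, 0.0365]
tool_rot: [-180.0, -0.0, 94.6]
force: [-0.4, 0.1, -0.0]
grip_width: 0.018
grasp_force: 0.0
time_s: 12.35
tool_pos: [0.6707, -0.1022, 0.1792]
tool_rot: [179.9, 0.1, 94.3]
force: [1.6, 1.2, 0.5]
grip_width: 0.0181
grasp_force: 0.0
time_s: 12.77
tool_pos: [0.6633, -0.004, 0.1763]
tool_rot: [-180.0, -0.2, 95.0]
force: [1.2, 0.7, -0.8]
grip_width: 0.0176
grasp_force: 0.0
top blue 147 [-0.0929 -0.2103  0.0223]
top jar none
top green 131 [ 0.0999 -0.2114  0.022 ]
top red 153 [-0.032  -0.208   0.0227]
scene blue 133 [-0.0885 -0.2101  0.0231]
scene jar 70 [ 0.04   -0.0163  0.0855]
scene green 1 [ 0.0878 -0.2124  0.0233]
scene red 136 [-0.027  -0.208   0.0236]
t 12.87 shift [-142.5   -1.   139.6] turn [-0.   0.1  0.3] F [ 0.1  0.1 -0.8]
board pos [ 0.0977 -0.0374  0.1765] q [-25.  23.  32.  86. -12.  75.  12.]
cup [([0.788, 0.134, 0.001], 0.89)]
shaker []
bowl [([0.494, -0.439, -0.008], 0.7)]
mustard_jar []
```

View pics/s4.png

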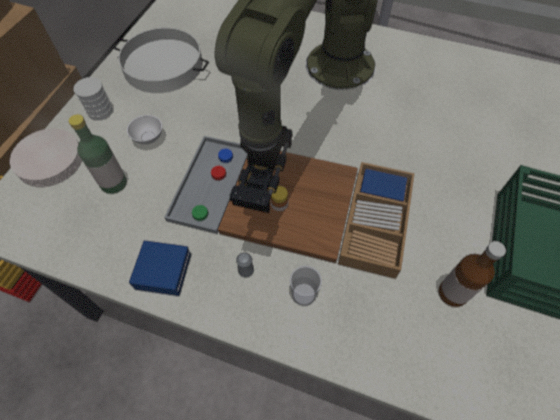

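All three caps lie in the tray: blue (225,155), red (218,173), green (200,212). The jar (280,196), cup and shaker stand where they were, and the tool is clear at z 0.18.

```bash
python3 -c "
from cell import env
print(env.sign_off())"
```

```text
the job is handed in; nothing more can be done
None
```

All three caps (red, then blue, then green) were pushed off the board and lie flat in the steel tray. In the final images the jar and the other items appear where they started, and the job was handed in at about 13 s.

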